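# Fill the gel casting chamber and hold its face plate sealed

### The job

Get the gel casting chamber ready for pouring: take the blue filler block from the drying rack, lower it gently, foot down, into the one gap beside the glass that is wide enough for it, until it stands on the chamber floor, and let go. Then take the grey face plate by its handle, stand it on the ledge, centred over the opening, and press it square and flush so that the orange gasket is plainly squeezed but not crushed. Finish while still holding it pressed there, so that a colleague can turn the clamps, and leave the bottles, beaker and timer alone.

Things in the scene. Friction and masses are not known exactly. Their poses are not given: they have to be found in the camera images.
- chamber: Fixed white gel casting chamber, open top. Origin: mid-interior, on the bench; x from open front to back wall, z up. Inner floor and front ledge (out to x -75 mm) at z 8 mm. Interior x -35.5 to 35.5 mm, 108 mm wide; walls 8 mm, top z 80 mm. Front flanges x -41.5 to -35.5 mm round a window 92 mm wide. Outer clamps to y +-74 mm.
- gasket (a joint): Squeeze of the orange foam gasket on the chamber front (U of 12 mm strips, 120 mm wide, z 10 to 80 mm): 0 = free, its front face then at chamber x = -49.5 mm; grows to 0.0045 m (bottomed) as it is pressed towards the chamber, 3 N per mm in all. At least 0.0015 m is wanted.
- stack_single: Single upright glass cassette in the chamber, fixed: 12 mm thick (chamber x) x 100 x 70 mm tall, top z 78 mm. Origin: centre of its underside; axes as the chamber. At chamber x -13.5 or +13.5 mm, the double stack at the other. Between it and its own end of the chamber (front flanges or back wall) is the only gap wide enough, 16 mm.
- stack_double: Two glass cassettes with a white separator, standing in the chamber, fixed: 28 mm thick x 100 x 70 mm tall. Origin: centre of its underside; axes as the chamber. The gap between it and its own end of the chamber is 8 mm, the gap between the two stacks 7 mm: both too narrow.
- filler: Loose blue plastic filler block, 0.1 kg, starts upright in a rack slot. Origin: centre of its underside. Body 12 mm thick (x) x 100 mm wide (y), up to z 70 mm; the lowest 12 mm taper to a foot 6 mm thick. On top a grip tab, 12 mm thick (x) x 40 mm (y), from z 70 to 109 mm, gripped across the 12 mm.
- face_plate: Loose dark grey plate, 0.2 kg, upright in a rack slot: panel 12 mm thick (x) x 120 x 86 mm tall. Origin: centre of the panel's underside; +x is the sealing side. On the -x side (towards the robot) a bow handle: crossbar along y, 10 mm (x) x 14 mm (z) x 84 mm, centre at x -45, z 56 mm; 34 mm clear to the panel; posts at y +-37 mm.
- rack: Fixed pale plastic drying rack, 215 x 90 mm. Origin: underside, midway between the two slots at x -55 and +55 mm (13.5 mm wide, along y); slot floor z 8 mm, teeth to z 34 mm. Which slot holds the filler and which the face plate varies. Two fixed spare glass plates (to z 90 mm) stand at x 91 and 103 mm.
- squeeze_bottle: Bystander: squeeze bottle with yellow liquid, 48 mm across, 138 mm tall; origin at its underside. Leave alone.
- reagent_bottle: Bystander: square bottle with red cap, 52 x 51 x 109 mm; origin at its underside. Leave alone.
- beaker: Bystander: small glass beaker, 56 mm across, 68 mm tall; origin at its underside. Leave alone.
- timer: Bystander: white lab timer lying flat, 66 x 62 x 19 mm; origin at its underside. Leave alone.
Not all that is in view belongs to the job. What is meant by the filler is not pink, and is the larger of those in its own colour. What is shaped like the face_plate but brown is not meant.

How it is judged (in metres and radians):
On the way:
1. the filler block stands on the chamber floor in the wide gap, let go (z of filler in the frame of chamber below 0.012 m and horizontal distance between filler and chamber below 0.036 m and angle between filler's own z axis and vertical below 0.12 rad and contact force between the fingers and filler below 0.3 N), for 0.2 s.
At the end, for the whole second after the job is handed in: Filler released on the chamber floor in the wide gap (within 4 mm, 0.12 rad of upright). Face plate held by the fingers (over 3 N), at rest, gasket squeezed 1.5 mm or more; plate centred within 8 mm, at most 6 mm above the ledge, square and upright within 0.05 rad (all of step 1 and value of joint gasket above 0.0015 m and x of face_plate in the frame of chamber between -0.0565 and -0.047 m and y of face_plate in the frame of chamber between -0.008 and 0.008 m and z of face_plate in the frame of chamber below 0.014 m and angle between the x axis of face_plate and the x axis of chamber, either way round below 0.05 rad and angle between face_plate's own z axis and vertical below 0.05 rad and contact force between the fingers and face_plate above 3 N and linear speed of face_plate below 0.02 m/s); the arm keeps its last pose, push and grip.
It fails at once if the glass was hit or pressed with more than 30 N (contact force between any of stack_single, stack_double and anything else above 30 N).
It fails at once if the filler was dropped into the chamber instead of lowered (horizontal distance between filler and chamber below 0.05 m and height (world z) of filler below 0.075 m and linear speed of filler above 0.45 m/s).
It fails at once if the gasket was crushed: the face plate pressed on the chamber with more than 40 N (contact force between face_plate and chamber above 40 N).
It fails at once if a bystander was disturbed (moved more than 30 mm) (distance of any of squeeze_bottle, reagent_bottle, beaker, timer from where it was at the start of the episode above 0.03 m).
It also fails if it takes over 72 s, if anything falls off the work surface, if the arm or the gripper's body presses on something with over 40 N, if the wrist force passes 120 N, or if a joint passes its speed limit or range.

### The arm

A 6-joint arm with a two-finger parallel gripper is mounted at the origin on a cart in front of the work surface, level with it; the furniture and walls round the work are solid. World frame = base frame: x ahead of the robot, y to its left, z up, the work surface at z = 0. Lengths are in m, angles in degrees, forces in N, time in s.
With the tool pointing down it reaches from about 0.325 to 0.85 m from the base axis. Payload 15.5 kg.
Tool frame: the origin (TCP) lies midway between the tips of the shut fingers; the grasp point (between the pads) lies 19 mm behind it; z points along the fingers, y is the line along which they close (so a half turn about z gives the same grasp; the last joint's range is limited). The gripper opens to 91 mm and grips with 3 to 60 N. Pads are 32 mm wide; open, the fingers measure 118 mm over their backs; the gripper's body (76 mm by 178 mm) begins 60 mm behind the grasp point.
Start: joints at [58.757, 28.281, 77.091, -0, 74.628, -5.472], TCP at [0.272, 0.563, 0.192] pointing down, gripper open.
Joint ranges: [-166.48, 166.48], [-47.26, 123.95], [12.59, 153.08], [-70.14, 250.14], [6.76, 159.57], [-176.63, 176.63]. Speed limits (degrees/s): [108.29, 108.29, 147.25, 172.46, 172.46, 172.46].

### API

Orientations are given as a 3x3 rotation matrix whose columns are the frame's x, y, z axes.
In Python, from bench import ctrl gives the robot as it stands. The module is installed in compiled form; this text tells all that it offers. Calls block until the motion is done:
- ctrl.goto(position, orientation): joint-space move of the TCP to a pose.
- ctrl.move_l(position, vel=0.15, ori=None, contact_N=None): straight line of the TCP; ori=None keeps the orientation; vel is the mean speed in m/s. With contact_N (N) it stops when the force on the tool has changed by that much, and returns True; else False.
- ctrl.movej(angles): joint-space move.
- ctrl.command_gripper(opening): opening from 0.0 (shut) to 1.0 (fully open); the grip force is fixed at half the most; returns when the fingers have stopped.
- ctrl.sleep(seconds).
- ctrl.ik(position, orientation): joint angles nearest the present ones, or None.
- ctrl.read_camera(name): name is "scene" or "top"; returns the picture (480x640x3 uint8, blue, green, red); there is no depth.
- ctrl.camera_params(name): a dict with "fx", "fy", "cx", "cy" (pixels), "pose" (4x4, takes a point from camera to world coordinates). Camera axes: x right, y up, looking along -z (the intrinsics and any distortion apply to the point x, -y, -z); pixel columns grow to the right and rows downward; lengths in m; the calibration is good to about 2 mm. A picture is of the moment at which its call begins. camera_params takes no time and is no camera call.
A pose or a line that the arm cannot do raises ctrl.MotionError and nothing moves.
- ctrl.sign_off(): hands the job in; it is judged then, once.
Readings, each from a call of its own:
- ctrl.current_t(): time.
- ctrl.current_q(): joint angles.
- ctrl.current_dq(): joint speeds.
- ctrl.current_effort(): joint torques, N m.
- ctrl.current_tool_pos(): TCP position.
- ctrl.current_eef_rot(): TCP orientation.
- ctrl.current_contact_force(): force on the tool from outside, world axes, zero at the start.
- ctrl.current_wrist_torque(): the same for the moment, N m.
- ctrl.current_grip_width(): opening from 0.0 (shut) to 1.0 (fully open).
- ctrl.current_grasp_force(): force on a finger pad.
Only numpy, scipy, OpenCV 4.12 (cv2) and the standard library are available. Lean on these libraries where they do the work, as an engineer would, in place of code of your own. Each camera call takes 0.05 s, during which the arm holds its last target. There are 200 camera calls.

## Working session

There is one attempt and no reset: what is moved stays moved. The work goes in short steps, each a Python script; the robot and the scene stay as the last script left them, time stands still between calls to the robot, and variables do not carry over. Pictures are saved under pics/ and viewed, at most 10 in all, crops included, and the job is handed in when it is done.

```bash
mkdir -p pics; python3 - <<'E'
from bench import ctrl
import cv2
for n in("scene","top"):
    cv2.imwrite(f"pics/{n}0.png",ctrl.read_camera(n)); p=ctrl.camera_params(n); print(n,{k:(v if k!='pose' else v.round(4).tolist()) for k,v in p.items()})
print(ctrl.current_t(),ctrl.current_eef_rot().round(3).tolist())
E
```

```text
scene {'fx': 487.59684981309334, 'fy': 487.59684981309334, 'cx': 321.09600823080655, 'cy': 232.9200348739015, 'pose': [[0.9027, 0.305, -0.3034, 0.2002], [-0.4297, 0.6054, -0.67, -0.7403], [-0.0207, 0.7352, 0.6775, 0.7643], [0.0, 0.0, 0.0, 1.0]]}
top {'fx': 488.23049805567535, 'fy': 488.23049805567535, 'cx': 319.19508360704873, 'cy': 234.02456824235912, 'pose': [[-0.0561, 0.9734, -0.2221, 0.291], [-0.9984, -0.055, 0.0108, -0.0386], [-0.0017, 0.2223, 0.975, 0.9809], [0.0, 0.0, 0.0, 1.0]]}
0.1 [[-0.901, 0.435, -0.001], [0.435, 0.901, -0.001], [0.0, -0.001, -1.0]]
```

View pics/scene0.png

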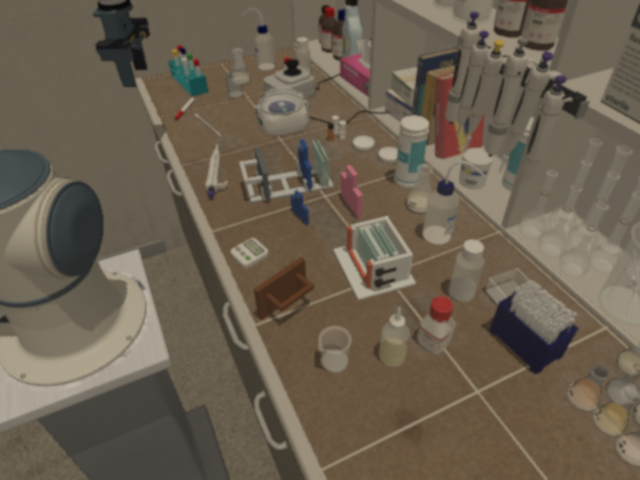

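View pics/top0.png

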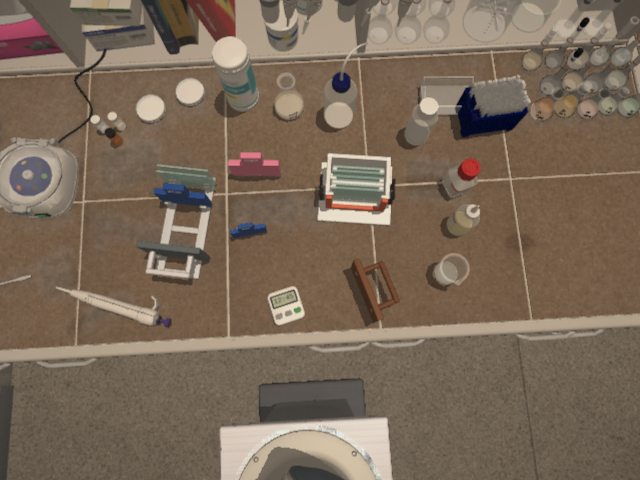

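Top view: the filler candidates are the blue block in the rack (183,195), the smaller blue block (248,230) and the pink block (254,165). The plate candidates are the grey plate in the rack (170,250) and the brown one (372,290). By the description I choose the blue block in the rack and the grey plate. Next is a close crop to check both, plus the chamber at (357,190).

```bash
python3 - <<'E'
import cv2,numpy as np
t=cv2.imread("pics/top0.png");s=cv2.imread("pics/scene0.png")
def c(i,x,y,w,h,f):
    return cv2.convertScaleAbs(cv2.resize(i[y:y+h,x:x+w],None,fx=f,fy=f,interpolation=cv2.INTER_CUBIC),alpha=1.6)
cv2.imwrite("pics/c1.png",np.hstack([c(t,130,155,100,140,4),c(t,310,140,100,140,4)]))
cv2.imwrite("pics/c2.png",np.hstack([c(s,235,130,100,140,4),c(s,330,200,100,140,4)]))
E
```

```text
(no output)
```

View pics/c1.png

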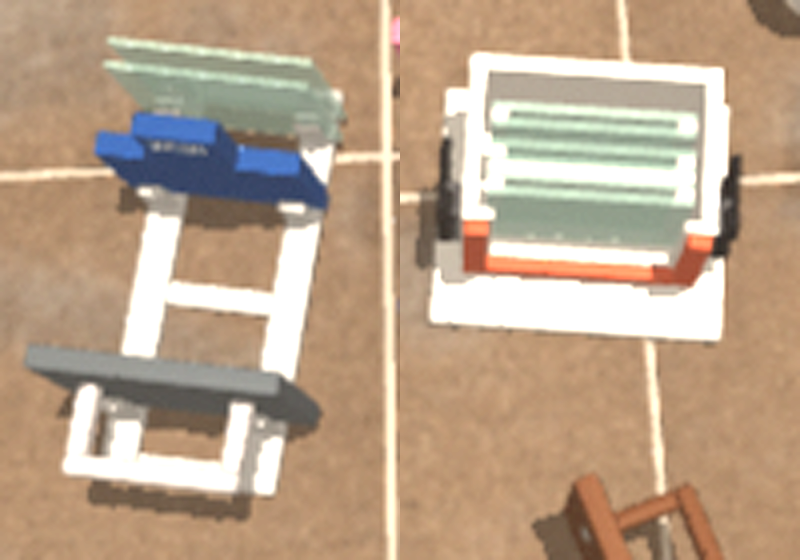

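View pics/c2.png

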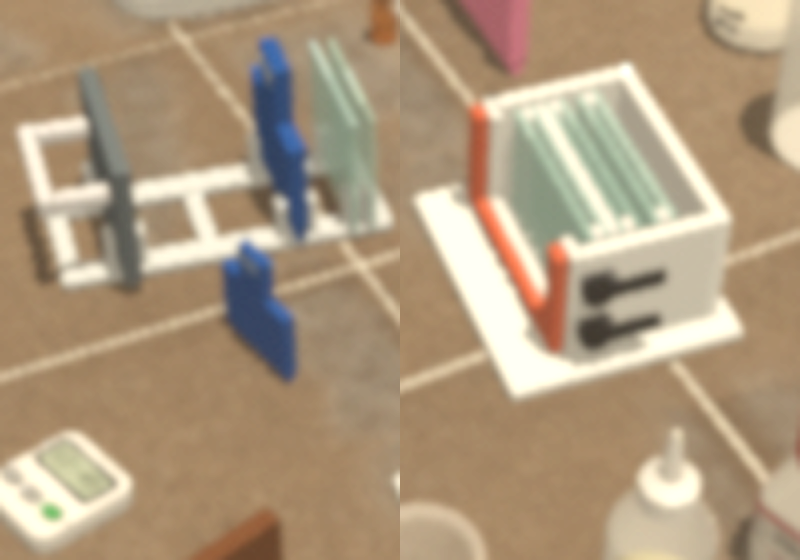

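The crops confirm both choices. The blue block in the rack has its tab at crop (178,120), and the grey plate is at (150,370) with a pale handle towards the robot. In the chamber the double stack with the white separator is in front. The single stack is behind it, so the wide gap is at the back. Next I fit the poses with edge refinement.

```bash
cat > vis.py <<'E'
import numpy as np,cv2
from scipy.optimize import least_squares
from scipy.ndimage import map_coordinates
from bench import ctrl
CP={n:ctrl.camera_params(n) for n in("scene","top")}
def proj(n,P):
    c=CP[n];T=np.linalg.inv(c["pose"]);Q=P@T[:3,:3].T+T[:3,3]
    return np.c_[c["cx"]+c["fx"]*Q[:,0]/-Q[:,2],c["cy"]+c["fy"]*-Q[:,1]/-Q[:,2]]
def unproj(n,uv,z):
    c=CP[n];d=c["pose"][:3,:3]@np.array([(uv[0]-c["cx"])/c["fx"],-(uv[1]-c["cy"])/c["fy"],-1]);o=c["pose"][:3,3]
    return o+d*(z-o[2])/d[2]
def world(p,P):  # p=x,y,yaw(rad)
    c,s=np.cos(p[2]),np.sin(p[2]);return np.c_[p[0]+c*P[:,0]-s*P[:,1],p[1]+s*P[:,0]+c*P[:,1],P[:,2]]
def grab(k=6):
    return {n:np.mean([ctrl.read_camera(n).astype(float) for _ in range(k)],0) for n in CP}
def fit(imgs,edges,p,R=(5,3,2,2),z0=0):
    """edges: list of (cams, A, B) model segments in mm; refines p on image edges"""
    for r in R:
        obs=[]
        for cams,A,B in edges:
            P=(np.linspace(A,B,25)[2:-2]+[0,0,z0])/1000.
            for n in cams:
                uv=proj(n,world(p,P));d=uv[-1]-uv[0]
                if np.hypot(*d)<8: continue
                nn=np.array([-d[1],d[0]])/np.hypot(*d);t=np.arange(-r-1,r+1.01,.25)
                G=0
                S=uv[:,None]+t[None,:,None]*nn
                for ch in range(3):
                    v=map_coordinates(cv2.GaussianBlur(imgs[n][...,ch],(0,0),.7),[S[...,1],S[...,0]],order=1)
                    G=G+np.abs(np.gradient(v,axis=1))
                G=G[:,2:-2];tt=t[2:-2];g=G.mean(0)*1.0
                i=g.argmax()
                w=np.clip(g-.5*g[i],0,None);w[np.abs(np.arange(len(w))-i)>6]=0
                obs.append((n,P,uv.mean(0)+nn*(w@tt/w.sum()),nn))
        f=lambda q:np.array([(proj(n,world(q,P)).mean(0)-u)@nn for n,P,u,nn in obs])
        s=least_squares(f,p,x_scale=[.01,.01,.1],loss="soft_l1",f_scale=.4);p=s.x
    return p,f(p)
T,S,B=("top",),("scene",),("top","scene")
CH=[(B,(43.5,-62,80),(43.5,62,80)),(T,(35.5,-54,80),(35.5,54,80)),(B,(-35,-62,80),(43.5,-62,80)),(T,(-35,62,80),(43.5,62,80)),(B,(-75,-60,8),(-75,60,8)),(T,(-20,54,80),(35,54,80)),(T,(-20,-54,80),(35,-54,80))]
FI=[(T,(6,-20,109),(6,20,109)),(B,(-6,-20,109),(-6,20,109)),(B,(-6,20,70),(-6,50,70)),(B,(-6,-20,70),(-6,-50,70)),(B,(-6,-50,20),(-6,-50,70)),(B,(-6,20,75),(-6,20,105)),(B,(-6,-20,75),(-6,-20,105)),(T,(6,50,70),(-6,50,70))]
PL=[(T,(6,-60,86),(6,60,86)),(B,(-6,-60,86),(-6,60,86)),(B,(-6,-60,86),(6,-60,86)),(T,(-6,60,86),(6,60,86)),(B,(-40,-30,63),(-40,30,63)),(B,(-50,-40,63),(-50,40,63)),(S,(6,-60,86),(6,-60,40))]
def overlay(im,n,items,f,box):
    x,y,w,h=box;o=cv2.resize(np.clip(im*1.5,0,255).astype(np.uint8)[y:y+h,x:x+w],None,fx=f,fy=f,interpolation=cv2.INTER_CUBIC)
    for E,p,z0 in items:
        for cams,A,Bb in E:
            if n not in cams: continue
            uv=proj(n,world(p,(np.array([A,Bb],float)+[0,0,z0])/1000));q=((uv-[x,y]+.5)*f-.5).round().astype(int)
            cv2.line(o,tuple(map(int,q[0])),tuple(map(int,q[1])),(255,0,255),1)
    return o
E
python3 - <<'E'
from vis import *
im=grab()
np.savez("im0.npz",**im)
r=lambda cx,cy,x0,y0:((cx+.5)/4-.5+x0,(cy+.5)/4-.5+y0)
def init(a,b,z,off):
    A,Bp=unproj("top",a,z),unproj("top",b,z);d=(A-Bp)[:2];yaw=np.arctan2(-d[0],d[1]);m=(A+Bp)[:2]/2
    return np.array([m[0]-off*np.cos(yaw),m[1]-off*np.sin(yaw),yaw])
i={"ch":(CH,init(r(72,54,310,140),r(324,70,310,140),.080,.0435),0),
"fi":(FI,init(r(134,115,130,155),r(222,125,130,155),.117,.006),8),
"pl":(PL,init(r(28,346,130,155),r(282,378,130,155),.094,.006),8)}
it=[]
for k,(E,p,z0) in i.items():
    q,res=fit(im,E,p,z0=z0)
    print(k,p.round(4),q.round(4),"deg",np.degrees(q[2]).round(2),res.round(2))
    for n in CP: print("  ",n,fit(im,[(tuple(c for c in e[0] if c==n),e[1],e[2]) for e in E],q,R=(2,2),z0=z0)[0].round(4))
    it.append((E,q,z0)); np.save(k+".npy",q)
ST=[(B,(x,-50,78),(x,50,78)) for x in(19.5,7.5,.5,-27.5)]
it.append((ST,it[0][1],0))
o=[overlay(im["top"],"top",it,4,(130,155,100,75)),overlay(im["top"],"top",it,4,(310,145,100,75)),overlay(im["top"],"top",it,4,(130,215,100,75)),overlay(im["scene"],"scene",it,4,(335,210,100,75))]
cv2.imwrite("pics/ov.png",np.vstack([np.hstack(o[:2]),np.hstack(o[2:])]))
E
```

```text
ch [ 0.6074 -0.1304 -0.1244] [ 0.6076 -0.1309 -0.1031] deg -5.91 [-0.21  0.56 -0.36 -0.47 -1.58  0.24 -0.22  1.09  0.56  0.07]
   scene [ 0.6052 -0.1349 -0.1008]
   top [ 0.6081 -0.1309 -0.0788]
fi [ 0.5911  0.2168 -0.1744] [0.5877 0.2083 0.0591] deg 3.39 [-1.3  -0.12 -0.81  1.02 -1.74  0.26  0.21 -2.11]
   scene [0.5904 0.2142 0.0492]vis.py:34: RuntimeWarning: invalid value encountered in scalar divide
  obs.append((n,P,uv.mean(0)+nn*(w@tt/w.sum()),nn))
Traceback (most recent call last):
  File "vis.py", line 36, in fit
    s=least_squares(f,p,x_scale=[.01,.01,.1],loss="soft_l1",f_scale=.4);p=s.x
ValueError: Residuals are not finite in the initial point.
```

```bash
python3 - <<'E'
s=open("vis.py").read()
a=s.index("                if np.hypot(*d)<8"); b=s.index("        f=lambda q")
new='''                if np.hypot(*d)<6: continue
                nn=np.array([-d[1],d[0]])/np.hypot(*d);t=np.arange(-r-1,r+1.01,.25)
                S_=uv[:,None]+t[None,:,None]*nn
                G=sum(np.abs(np.gradient(map_coordinates(cv2.GaussianBlur(imgs[n][...,ch],(0,0),.7),[S_[...,1],S_[...,0]],order=1),axis=1)) for ch in range(3))
                G=G[:,3:-3];tt=t[3:-3]
                for ix in np.array_split(np.arange(len(P)),max(1,int(np.hypot(*d)//8))):
                    g=G[ix].mean(0);i=g.argmax();w=np.clip(g-.5*g[i],1e-9,None);w[np.abs(np.arange(len(w))-i)>5]=0
                    obs.append((n,P[ix],uv[ix].mean(0)+nn*(w@tt/w.sum()),nn))
'''
open("vis.py","w").write(s[:a]+new+s[b:])
E
cat > fit0.py <<'E'
from vis import *
im=dict(np.load("im0.npz"))
r=lambda cx,cy,x0,y0:((cx+.5)/4-.5+x0,(cy+.5)/4-.5+y0)
def init(a,b,z,off):
    A,Bp=unproj("top",a,z),unproj("top",b,z);d=(A-Bp)[:2];yaw=np.arctan2(-d[0],d[1]);m=(A+Bp)[:2]/2
    return np.array([m[0]-off*np.cos(yaw),m[1]-off*np.sin(yaw),yaw])
i={"ch":(CH,init(r(72,54,310,140),r(324,70,310,140),.080,.0435),0),
"fi":(FI,init(r(134,115,130,155),r(222,125,130,155),.117,.006),8),
"pl":(PL,init(r(28,346,130,155),r(282,378,130,155),.094,.006),8)}
it=[]
for k,(E,p,z0) in i.items():
    q,res=fit(im,E,p,z0=z0,R=(3,2,2,1.5))
    print(k,p.round(4),q.round(4),"deg",np.degrees(q[2]).round(2),res.round(2))
    for n in CP: print("  ",n,fit(im,[(tuple(c for c in e[0] if c==n),e[1],e[2]) for e in E],q,R=(2,2),z0=z0)[0].round(4))
    it.append((E,q,z0)); np.save(k+".npy",q)
ST=[(B,(x,-50,78),(x,50,78)) for x in(19.5,7.5,.5,-27.5)]
it.append((ST,it[0][1],0))
o=[overlay(im["top"],"top",it,4,(130,155,100,75)),overlay(im["top"],"top",it,4,(310,145,100,75)),overlay(im["top"],"top",it,4,(130,215,100,75)),overlay(im["scene"],"scene",it,4,(335,210,100,75))]
cv2.imwrite("pics/ov.png",np.vstack([np.hstack(o[:2]),np.hstack(o[2:])]))
E
python3 fit0.py
```

```text
ch [ 0.6074 -0.1304 -0.1244] [ 0.6077 -0.1309 -0.1247] deg -7.14 [-0.19 -0.07 -0.11 -0.19 -0.11 -0.14  0.66  0.65  0.59  0.57 -0.27 -0.22
 -0.35 -0.21 -0.3  -0.04 -1.33 -0.13 -1.27 -1.29 -1.27  0.25  0.19  0.19
 -0.23 -0.08 -0.17 -0.07 -0.14 -0.12  0.98  1.01  1.    0.98  0.6   0.6
  0.04  0.15]
   scene [ 0.6052 -0.1348 -0.1234]
   top [ 0.6081 -0.1306 -0.1236]
fi [ 0.5911  0.2168 -0.1744] [ 0.5918  0.2089 -0.1474] deg -8.45 [ 0.32  0.06 -0.23 -0.17  0.85 -0.51 -0.04 -0.86  0.12 -1.58  1.51 -1.54]
   scene [0.5934 0.2214 0.046 ]
   top [ 0.5918  0.2085 -0.1641]
pl [ 0.4819  0.2332 -0.1831] [ 0.4874  0.2514 -0.1682] deg -9.64 [ 0.22  0.19 -0.03  0.19  0.16  0.23 -0.3  -0.3  -0.37  1.5  -0.52 -0.78
  1.43 -0.04 -1.42  0.81  0.46  0.53 -0.21 -0.14 -0.27 -0.43  0.62 -0.  ]
   scene [ 0.4857  0.2601 -0.1036]
   top [6.1458970e+02 3.6163653e+03 1.4327000e+00]
```

View pics/ov.png

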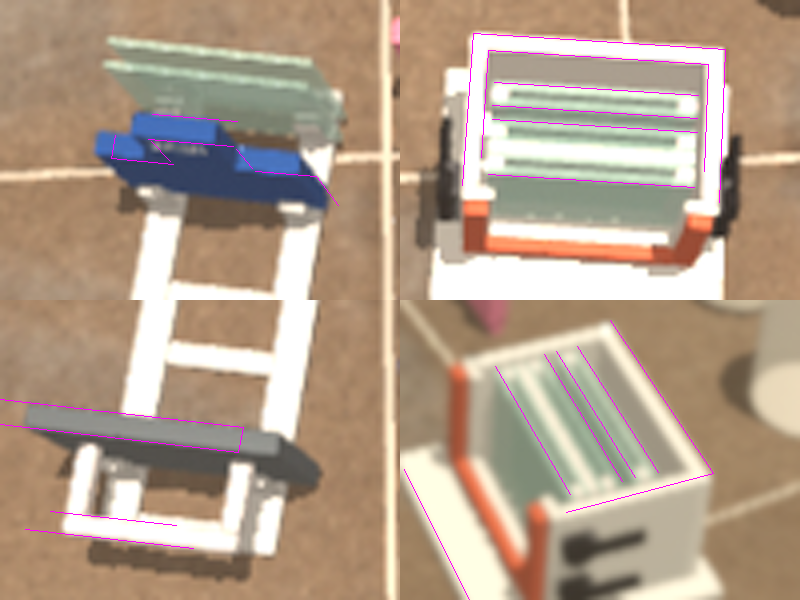

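```bash
cat > fit1.py <<'E'
from fit0 import *
print("----")
L=lambda E:[e for e in E if np.hypot(*(np.subtract(e[1],e[2])[:2]))>14 or abs(e[1][2]-e[2][2])>1]
it=[it[0]]
for k in("fi","pl"):
    E,p,z0=i[k];E=L(E)
    for n in CP:
        En=[((n,),e[1],e[2]) for e in E if n in e[0]]
        # scene camera is offset against top by the chamber discrepancy
        q0=p if n=="top" else p+np.array([-.0025,-.004,0])
        q,res=fit(im,En,q0,R=(2,1.5,1.5),z0=z0);print(k,n,p.round(4),q.round(4),res.round(2))
        if n=="top": it.append((i[k][0],q,z0));np.save(k+".npy",q)
np.save("ch.npy",fit(im,[(T,e[1],e[2]) for e in CH if "top" in e[0]],it[0][1],R=(2,2))[0])
o=[overlay(im[n],n,it,4,b) for n,b in(("top",(130,155,100,75)),("top",(130,215,100,75)),("scene",(235,130,100,75)))]
cv2.imwrite("pics/ov2.png",np.vstack([np.hstack(o[:2]),np.hstack([o[2],o[2]*0])]))
E
python3 fit1.py | sed -n '/----/,$p'
```

```text
----
fi scene [ 0.5911  0.2168 -0.1744] [ 0.591   0.2204 -0.1468] [-0.09 -0.08  0.2   0.24 -1.05]
fi top [ 0.5911  0.2168 -0.1744] [ 0.5956  0.2308 -0.1712] [ 0.22  0.19 -0.03 -0.39  0.01  0.06 -0.  ]
pl scene [ 0.4819  0.2332 -0.1831] [ 0.4919  0.2764 -0.1233] [ 0.03  0.02 -0.17  0.11  0.  ]
pl top [ 0.4819  0.2332 -0.1831] [4.8771000e+02 2.6301734e+03 1.2014000e+00] []
```

View pics/ov2.png

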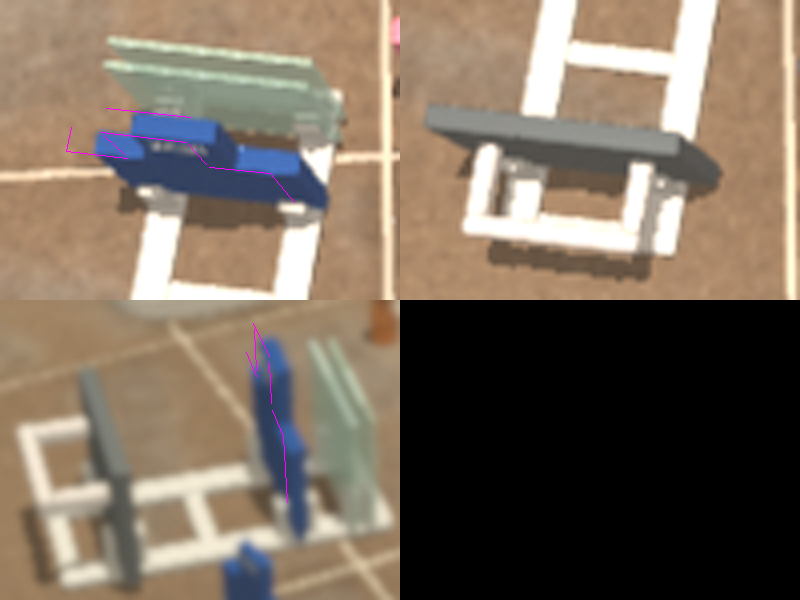

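```bash
cat > sil.py <<'E'
from vis import *
from scipy.optimize import minimize
def box(x0,x1,y0,y1,z0,z1): return np.array([(x,y,z) for x in(x0,x1) for y in(y0,y1) for z in(z0,z1)],float)
FB=([box(-6,6,-50,50,36,70),box(-6,6,-20,20,70,109)],[box(-6,6,-50,50,0,36)])
PB=([box(-6,6,-60,60,66,86)],[box(-6,6,-60,60,0,66),box(-52,-5,-44,44,46,66)])
F=8
def render(n,p,boxes,z0,o,w,h):
    m=np.zeros((h*F,w*F),np.uint8)
    for b in boxes:
        uv=proj(n,world(p,(b+[0,0,z0])/1000));q=((uv-o+.5)*F-.5)
        cv2.fillConvexPoly(m,cv2.convexHull((q*16).round().astype(np.int32)),255,shift=4)
    return cv2.resize(m,(w,h),interpolation=cv2.INTER_AREA)/255.
def soft(im,kind,o,w,h):
    c=im[o[1]:o[1]+h,o[0]:o[0]+w];b,g,r=c[...,0],c[...,1],c[...,2]
    if kind=="blue": return np.clip((b-r)/60+.0,0,1)     # background b<r
    return np.clip(1-np.abs((r-b)-(-3))/18,0,1)*np.clip((115-r)/25,0,1)
def fitsil(im,n,bx,kind,p,z0,rad=25):
    c=proj(n,world(p,np.array([[0,0,.07]])))[0];o=(c-45).astype(int);w=h=90
    m=cv2.GaussianBlur(soft(im[n],kind,o,w,h),(0,0),.8)
    def cost(q):
        a=cv2.GaussianBlur(np.maximum(0,render(n,q,bx[0],z0,o,w,h)),(0,0),1.0)
        ig=render(n,q,bx[1],z0,o,w,h)*(a<.5)
        near=cv2.dilate(np.maximum(a,ig),np.ones((13,13)))>.1   # ignore far stuff
        return (((a-m)**2)*(1-ig)*near).sum()+0*len(q)
    best=None
    for d in(0,1):
        s=minimize(cost,p,method="Nelder-Mead",options=dict(initial_simplex=p+np.array([[0,0,0],[.006,0,0],[0,.008,0],[0,0,.05]])*(1-2*d),xatol=1e-5,fatol=1e-4,maxiter=400))
        if best is None or s.fun<best.fun: best=s
    return best.x,best.fun,m,o
E
python3 - <<'E'
from sil import *
im=dict(np.load("im0.npz"))
print("ch",np.load("ch.npy"))
print("plate px",im["top"][246,165],im["top"][252,170],"bg",im["top"][265,190])
P0={"fi":(FB,"blue",np.array([.5911,.2168,-.1744]),FI),"pl":(PB,"grey",np.array([.4819,.2332,-.1831]),PL)}
tiles=[]
for k,(b,kind,p,E) in P0.items():
    for n in("top","scene"):
        q0=p if n=="top" else q+np.array([-.0025,-.004,0])
        q,f,m,o=fitsil(im,n,b,kind,q0,8)
        print(k,n,q.round(4),round(f,2))
        if n=="top":np.save(k+".npy",q)
        tiles.append(overlay(im[n],n,[([(B,e[1],e[2]) for e in E],q,8)],4,(o[0],o[1]+10,90,70)))
cv2.imwrite("pics/ov3.png",np.vstack([np.hstack(tiles[:2]),np.hstack(tiles[2:])]))
E
```

```text
ch [ 0.60814008 -0.13062619 -0.12356311]
plate px [94.33333333 97.83333333 98.16666667] [50.16666667 54.         55.66666667] bg [160.33333333 173.16666667 187.5       ]
fi top [ 0.5942  0.2182 -0.2035] 92.0
fi scene [ 0.5921  0.2143 -0.2813] 42.07
pl top [ 0.4802  0.2283 -0.2074] 100.6
pl scene [ 0.4771  0.2137 -0.2184] 35.01
```

View pics/ov3.png

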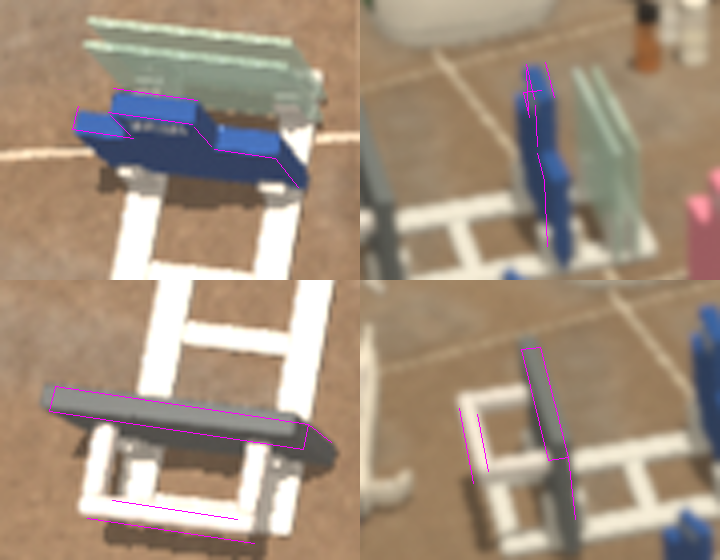

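```bash
python3 - <<'E'
s=open("sil.py").read()
s=s.replace('np.clip((b-r)/60+.0,0,1)     # background b<r','np.clip((b/(r+1)-1.0)/.6,0,1)').replace('np.clip(1-np.abs((r-b)-(-3))/18,0,1)*np.clip((115-r)/25,0,1)','np.clip((1.22-r/(b+1))/.08,0,1)*np.clip((130-r)/20,0,1)')
open("sil.py","w").write(s)
E
cat > f2.py <<'E'
from sil import *
im=dict(np.load("im0.npz"))
t=im["top"]
for u,v in((174,188),(170,200),(160,220),(160,246),(170,252),(166,260),(150,270)):print((u,v),t[v,u].round(),end=" ")
print()
r=lambda q:((np.array(q)+.5)/4-.5+[130,155])
def pts(M,U,p):
    M=(np.array(M,float)+[0,0,8])/1000;U=r(U)
    s=least_squares(lambda q:(proj("top",world(q,M))-U).ravel(),p,x_scale=[.01,.01,.1],loss="soft_l1",f_scale=.4);return s.x,s.fun.reshape(-1,2).round(2).tolist()
P0={"fi":(FB,"blue",np.array([.5911,.2168,-.1744]),FI,[(6,20,109),(6,-20,109),(-6,20,109),(-6,-20,109),(6,50,70),(6,-50,70),(-6,-50,70)],[(137,113),(222,124),(133,135),(219,145),(100,132),(301,152),(298,176)]),
"pl":(PB,"grey",np.array([.4819,.2332,-.1831]),PL,[(6,60,86),(6,-60,86),(-6,60,86),(-6,-60,86)],[(28,345),(280,376),(26,366),(280,394)])}
for k,(b,kind,p,E,M,U) in P0.items():
    print(k,"pts",*pts(M,U,p))
    for n in("top","scene"):
        q0=pts(M,U,p)[0]; q0=q0 if n=="top" else q0+np.array([-.0025,-.004,0])
        q,f,m,o=fitsil(im,n,b,kind,q0,8);print(k,n,q.round(4),round(f,2))
        if n=="scene": continue
        c=np.vstack([overlay(im[n],n,[([(B,e[1],e[2]) for e in E],z,8)],4,(o[0],o[1]+10,90,70)) for z in(q,pts(M,U,p)[0])])
        tiles=c if k=="fi" else np.hstack([tiles,c])
cv2.imwrite("pics/ov4.png",tiles)
E
python3 f2.py
```

```text
(174, 188) [126.  77.  49.] (170, 200) [64. 44. 36.] (160, 220) [ 72.  92. 113.] (160, 246) [94. 99. 98.] (170, 252) [50. 54. 56.] (166, 260) [72. 80. 88.] (150, 270) [179. 193. 209.] 
fi pts [ 0.59287831  0.21626759 -0.16122337] [[-0.13, -0.23], [-0.15, -0.84], [-0.27, 0.39], [-0.47, 0.04], [0.14, 0.02], [0.85, 0.16], [0.63, 0.08]]
fi top [ 0.5932  0.2177 -0.1854] 22.3
fi scene [ 0.591   0.2141 -0.2202] 14.09
pl pts [ 0.48399546  0.23260578 -0.17056318] [[0.17, -0.51], [0.88, -1.04], [-0.6, 0.54], [-0.21, 0.79]]
pl top [ 0.483   0.2305 -0.1819] 18.69
pl scene [ 0.4789  0.218  -0.1751] 17.41
```

Point and silhouette fits agree to about 1.5 mm: filler near (0.593, 0.2165), yaw -0.17; plate near (0.4835, 0.232). The single stack is at +13.5, so the gap centre is at chamber x +27.5. I'll pick up the filler with a partly open gripper, so the fingers clear the spare glass, then measure it in hand over the chamber.

```bash
cat >> sil.py <<'E'
def Rd(psi,flip=False):
    if flip: psi+=np.pi
    c,s=np.cos(psi),np.sin(psi);return np.array([[-s,c,0],[c,s,0],[0,0,-1.]])
def st(): print("t",round(ctrl.current_t(),2),"pos",ctrl.current_tool_pos().round(4),"F",np.round(ctrl.current_contact_force(),2),"w",round(ctrl.current_grip_width(),3),"g",round(ctrl.current_grasp_force(),1))
E
python3 - <<'E'
from sil import *
fi=np.array([.593,.2165,-.170]);pl=np.array([.4835,.232,-.175]);ch=np.load("ch.npy")
np.save("fi.npy",fi);np.save("pl.npy",pl)
for fl in(0,1):
    for P,a in(([.593,.2165,.2],-.17),([.601,-.13,.2],ch[2]),([.44,.24,.045],-.175),([.5,-.12,.045],ch[2])):
        q=ctrl.ik(P,Rd(a,fl));print(fl,None if q is None else np.round(q,1))
q=[ctrl.ik([.593,.2165,.2],Rd(-.17,f)) for f in(0,1)]
fl=int(np.argmin([abs(x[5]) if x is not None else 999 for x in q]));print(fl);np.save("fl.npy",fl)
ctrl.command_gripper(.3)
ctrl.goto([fi[0],fi[1],.20],Rd(fi[2],fl)); st()
print(ctrl.move_l([fi[0],fi[1],.085],vel=.12,contact_N=6)); st()
ctrl.command_gripper(0.0); st()
E
```

```text
0 [14.6 28.4 75.5 -0.  76.1 24.4]
0 [-17.8  27.   78.   -0.   75.  -10.7]
0 [ 21.8  30.4 103.4  -0.   46.1  31.8]
0 [-20.2  31.1 101.6  -0.   47.2 -13.1]
1 [  14.6   28.4   75.5   -0.    76.1 -155.6]
1 [-17.8  27.   78.   -0.   75.  169.3]
1 [  21.8   30.4  103.4   -0.    46.1 -148.2]
1 [-20.2  31.1 101.6  -0.   47.2 166.9]
0
t 3.48 pos [0.5925 0.2175 0.2   ] F [ 0.39 -0.36  0.23] w 0.302 g 0.0
False
t 4.59 pos [0.5935 0.2167 0.0857] F [ 0.04 -0.27  0.61] w 0.3 g 0.0
t 4.97 pos [0.5932 0.2166 0.0855] F [-0.57 -0.35  6.54] w 0.129 g 30.0
```

```bash
python3 - <<'E'
from sil import *
fl=0;ch=np.load("ch.npy");fi=np.load("fi.npy")
p=ctrl.current_tool_pos()
ctrl.move_l([p[0],p[1],.235],vel=.12); st()
t=world(ch,np.array([[.0275,0,0]]))[0]
ctrl.goto([t[0],t[1],.235],Rd(ch[2],fl))
ctrl.move_l([t[0],t[1],.185],vel=.1); ctrl.sleep(.3); st()
im=grab(4);np.savez("im1.npz",**im)
z0=(ctrl.current_tool_pos()[2]-.0775)*1000;print("z0",z0)
q,f,m,o=fitsil(im,"top",FB,"blue",np.array([t[0],t[1],ch[2]]),z0);print(q,f)
d=q[:2]-ctrl.current_tool_pos()[:2];c,s=np.cos(ch[2]),np.sin(ch[2]);print("offset chamber frame",c*d[0]+s*d[1],-s*d[0]+c*d[1])
a=overlay(im["top"],"top",[([(B,e[1],e[2]) for e in FI],q,z0),(CH,ch,0)],4,(310,130,100,75))
b=overlay(im["scene"],"scene",[(CH,ch,0)],4,(335,170,100,120))[:480]
cv2.imwrite("pics/h1.png",np.hstack([np.vstack([a,np.zeros((180,400,3),np.uint8)]),b]))
E
```

```text
t 6.38 pos [0.5929 0.2165 0.2342] F [ 0.13  0.3  -1.47] w 0.13 g 29.9
t 8.65 pos [ 0.6357 -0.1341  0.1855] F [ 0.59 -0.2  -0.78] w 0.129 g 29.9
z0 107.47395396185732
[ 0.48876375 -0.00749701  0.15791837] 0.0
offset chamber frame -0.16112897783230568 0.10745968191170485
```

View pics/h1.png

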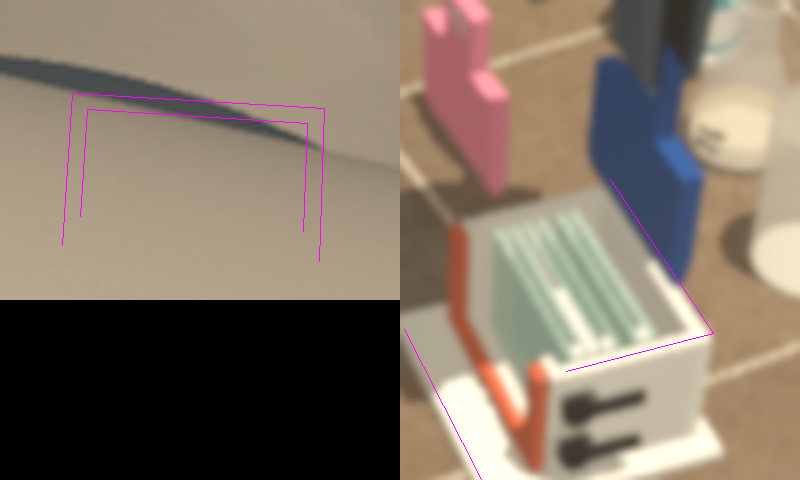

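```bash
python3 - <<'E'
from sil import *
im=dict(np.load("im1.npz"));ch=np.load("ch.npy");tcp=ctrl.current_tool_pos();z0=(tcp[2]-.0775)*1000
bx=([box(-6,6,-50,50,12,64),box(-3,3,-50,50,0,12)],[box(-30,30,-25,25,64,140),box(-7,7,-51,51,64,71)])
p=np.array([tcp[0]-.0025,tcp[1]-.004,ch[2]])
for dz in(0,-3):
    q,f,m,o=fitsil(im,"scene",bx,"blue",p,z0+dz);print(dz,q.round(4),round(f,2))
c,s=np.cos(ch[2]),np.sin(ch[2])
def loc(a,o):d=a[:2]-o[:2];return (1000*np.array([c*d[0]+s*d[1],-s*d[0]+c*d[1]])).round(2)
sc=fit(im,[(S,e[1],e[2]) for e in CH if "scene" in e[0] and e[1][0]!=43.5 ]+[(S,(-75,-60,8),(-75,60,8))],np.array([.6052,-.1348,-.1234]),R=(2,2))
im0=dict(np.load("im0.npz"));s0=fit(im0,[(S,e[1],e[2]) for e in CH if "scene" in e[0]],np.array([.6052,-.1348,-.1234]),R=(2,2))
print("scene ch",sc[0].round(4),s0[0].round(4),s0[1].round(2))
print("filler in chamber (scene)",loc(q,s0[0]),"tcp in chamber(top fit)",loc(tcp,ch))
E
```

```text
0 [ 0.6385 -0.1299 -0.158 ] 7.1
-3 [ 0.6399 -0.1279 -0.155 ] 6.95
scene ch [ 0.6041 -0.1348 -0.1045] [ 0.6051 -0.1348 -0.1228] [-0.21 -0.28 -0.27 -0.24  0.   -0.02  0.01  0.19  0.28  0.26  0.21]
filler in chamber (scene) [33.65 11.11] tcp in chamber(top fit) [2.749e+01 2.000e-02]
```

```bash
python3 - <<'E'
from sil import *
im=dict(np.load("im1.npz"));ch=np.load("ch.npy");tcp=ctrl.current_tool_pos();z0=(tcp[2]-.0775)*1000
M=(np.array([(-6,-50,70),(6,-50,70),(-6,50,70),(6,50,70),(-6,-50,12),(6,-50,12),(3,-50,0),(-6,50,12),(-6,-20,70)],float)+[0,0,z0])/1000
p=np.array([tcp[0],tcp[1],ch[2]])
for q in(p+[-.003,-.0042,0],np.array([.6385,-.1299,-.158])):
    print(((proj("scene",world(q,M))-[335,170]+.5)*4-.5+[400,0]).round().astype(int).tolist())
E=[(B,tuple(a),tuple(b)) for bb in(box(-6,6,-50,50,12,70),box(-6,6,-20,20,70,109)) for i,a in enumerate(bb) for j,b in enumerate(bb) if j>i and bin(i^j).count("1")==1]
a=[overlay(im["scene"],"scene",[(E,q,z0)],8,(375,170,50,75)) for q in(p+[-.003,-.0042,0],np.array([.6385,-.1299,-.158]))]
cv2.imwrite("pics/h2.png",np.hstack(a))
E
```

```text
[[680, 184], [704, 179], [593, 61], [615, 56], [669, 276], [692, 271], [684, 290], [585, 151], [653, 145]]
[[678, 171], [702, 166], [598, 47], [620, 43], [667, 262], [690, 257], [682, 277], [590, 137], [653, 132]]
```

View pics/h2.png

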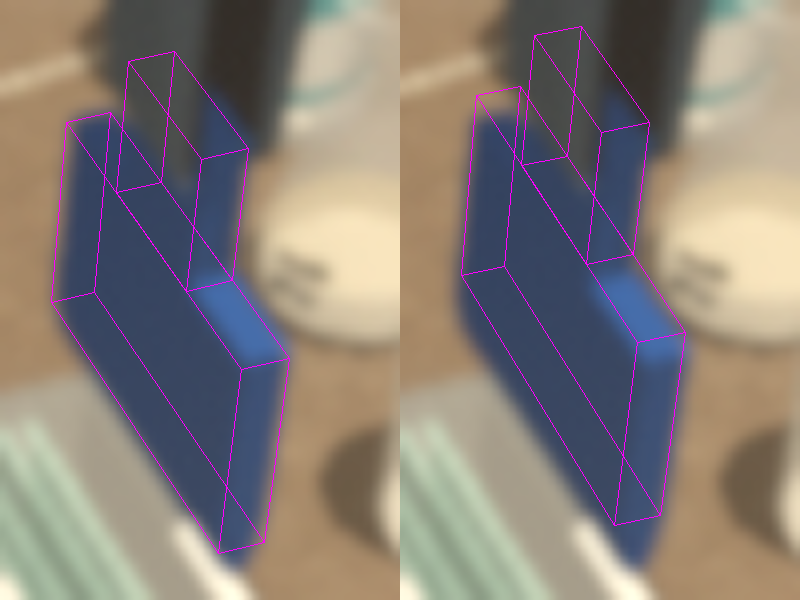

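The scene view shows the expected pose (left overlay) matching the filler to about 1 mm; its right edge is at (287,355) and its foot at (235,560). The gap target is therefore consistent, and I lower it with contact monitoring.

```bash
python3 - <<'E'
from sil import *
p=ctrl.current_tool_pos();ch=np.load("ch.npy");t=world(ch,np.array([[.0275,0,0]]))[0]
print(ctrl.move_l([t[0],t[1],.150],vel=.08,contact_N=5)); st()
print(ctrl.move_l([t[0],t[1],.0845],vel=.04,contact_N=6)); st()
E
```

```text
False
t 9.63 pos [ 0.6355 -0.134   0.15  ] F [-0.45 -0.47 -0.37] w 0.126 g 29.9
True
t 11.15 pos [ 0.6355 -0.1341  0.0855] F [-0.3   0.42  8.38] w 0.13 g 30.0
```

It reached the floor at exactly the expected height with no side force. Next I release it, lift away and go for the plate handle.

```bash
python3 - <<'E'
from sil import *
ctrl.command_gripper(.3); st()
p=ctrl.current_tool_pos();ctrl.move_l([p[0],p[1],.20],vel=.12); st()
pl=np.load("pl.npy");h=world(pl,np.array([[-.045,0,0]]))[0]
ctrl.goto([h[0],h[1],.20],Rd(pl[2]))
im=grab(3);np.savez("im2.npz",**im)   # chamber is clear of the arm now
print(ctrl.move_l([h[0],h[1],.0455],vel=.1,contact_N=5)); st()
ctrl.command_gripper(0); st()
ch=np.load("ch.npy");t=world(ch,np.array([[.0275,0,0]]))[0]
E_=[(T,(x,-20,109),(x,20,109)) for x in(-6,6)]+[(T,(-6,s*20,109),(6,s*20,109)) for s in(-1,1)]
a=overlay(im["top"],"top",[(E_,[t[0],t[1],ch[2]],8)],4,(310,130,100,75))
b=overlay(im["top"]*0+ctrl.read_camera("top"),"top",[],4,(130,210,100,75))
cv2.imwrite("pics/r1.png",np.hstack([a,b]))
E
```

```text
t 11.6 pos [ 0.6347 -0.1338  0.0845] F [ 0.06  0.18 -0.73] w 0.297 g 0.0
t 12.71 pos [ 0.6343 -0.1336  0.1992] F [-0.34  0.66 -0.65] w 0.301 g 0.0
False
t 16.26 pos [0.4395 0.24   0.0459] F [-0.08 -0.92 -0.7 ] w 0.301 g 0.0
t 16.68 pos [0.4391 0.2399 0.0456] F [-0.95  1.51  1.61] w 0.109 g 30.0
```

View pics/r1.png

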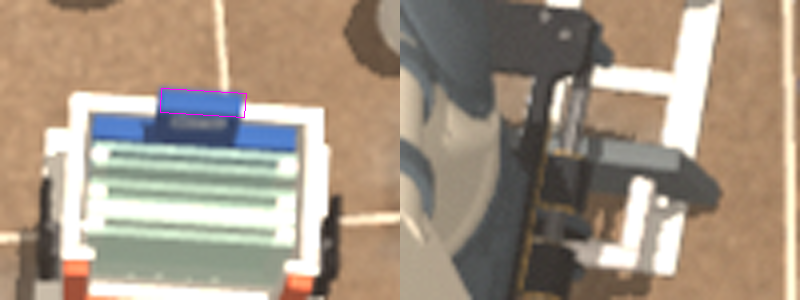

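The filler sits in the back gap with its tab at crop (203,103), within about 1 mm of the target outline. The handle is gripped: width is 9.9 mm and the fingers are around the crossbar at (560,240). Next I lift the plate and carry it to the ledge.

```bash
python3 - <<'E'
from sil import *
ch=np.load("ch.npy")
print("brown",unproj("top",(355,262),.086).round(3),unproj("top",(378,320),.086).round(3))
p=ctrl.current_tool_pos();ctrl.move_l([p[0],p[1],.175],vel=.12); st()
h=world(ch,np.array([[-.068-.045,0,0]]))[0]; print("h",h)
ctrl.goto([h[0],h[1],.175],Rd(ch[2])); st()
print(ctrl.move_l([h[0],h[1],.060],vel=.1,contact_N=5)); st()
print(ctrl.move_l([h[0],h[1],.0425],vel=.02,contact_N=4)); st()
im=grab(3);np.savez("im3.npz",**im)
E
```

```text
brown [ 0.438 -0.112  0.086] [ 0.33  -0.146  0.086]
t 17.96 pos [0.4387 0.2397 0.1744] F [ 0.49 -0.38 -2.12] w 0.104 g 30.1
h [ 0.49600162 -0.11669906  0.        ]
t 19.31 pos [ 0.496  -0.1158  0.1749] F [ 0.21 -0.22 -2.26] w 0.105 g 30.1
False
t 20.61 pos [ 0.4964 -0.1168  0.0605] F [-0.22 -1.28 -2.23] w 0.105 g 30.1
True
t 21.29 pos [ 0.4954 -0.1165  0.0453] F [-0.08 -0.81  1.04] w 0.105 g 29.9
```

```bash
python3 - <<'E'
from sil import *
im=dict(np.load("im3.npz"));ch=np.load("ch.npy");tcp=ctrl.current_tool_pos()
bias={"top":np.zeros(3),"scene":np.array([-.003,-.0042,0])}
c0=world(np.array([tcp[0],tcp[1],ch[2]]),np.array([[.045,0,0]]))[0]
for n in CP:
  for s in(-1,1):
    for name,A,Bv in(("front-vert",(-6,s*60,84),(-6,s*60,15)),("rear-vert",(6,s*60,84),(6,s*60,60))):
        out=[]
        for d in np.arange(-10,10.1,1):
            sc=0
            P=(np.linspace(A,Bv,30)+[0,d,8])/1000
            dP=[P+[0,e,0] for e in(-.0012,.0012)]
            v=[]
            for Q in dP:
                uv=proj(n,world(np.array([c0[0],c0[1],ch[2]])+bias[n],Q));v.append(np.array([map_coordinates(im[n][...,k],[uv[:,1],uv[:,0]],order=1) for k in range(3)]).mean(1))
            out.append(int(np.abs(v[1]-v[0]).sum()))
        print(n,s,name,out)
E
```

```text
scene -1 front-vert [15, 15, 14, 13, 11, 9, 8, 7, 5, 4, 3, 3, 3, 1, 0, 0, 0, 1, 3, 5, 6]
scene -1 rear-vert [16, 8, 6, 16, 19, 22, 29, 39, 44, 45, 44, 42, 40, 36, 33, 28, 19, 9, 4, 1, 1]
scene 1 front-vert [1, 1, 2, 2, 2, 2, 3, 4, 4, 3, 3, 2, 2, 2, 2, 2, 2, 2, 2, 1, 1]
scene 1 rear-vert [2, 2, 2, 1, 1, 1, 1, 1, 1, 2, 3, 4, 4, 5, 6, 7, 8, 8, 7, 5, 4]
top -1 front-vert [0, 0, 0, 0, 0, 0, 0, 0, 0, 0, 0, 0, 0, 0, 0, 0, 0, 0, 0, 0, 0]
top -1 rear-vert [0, 0, 0, 0, 0, 0, 0, 0, 0, 0, 0, 0, 0, 0, 1, 0, 0, 0, 0, 0, 0]
top 1 front-vert [0, 0, 0, 0, 0, 0, 0, 0, 0, 0, 0, 0, 0, 0, 0, 0, 0, 0, 0, 0, 0]
top 1 rear-vert [0, 0, 0, 0, 0, 0, 0, 0, 0, 1, 0, 0, 0, 0, 0, 0, 0, 0, 0, 0, 0]
```

The plate's right end is at about -1 mm from centre, well within tolerance. Now I press, guided by force.

```bash
python3 - <<'E'
from sil import *
ch=np.load("ch.npy");u=np.array([np.cos(ch[2]),np.sin(ch[2]),0])
h=world(ch,np.array([[-.113,0,.0458]]))[0]
ctrl.move_l(h,vel=.02); ctrl.sleep(.3); st()
F0=np.mean([ctrl.current_contact_force() for _ in range(3)],0)
print(ctrl.move_l(h+u*.009,vel=.03)); 
d=.009
while d<.020:
    d+=.0005; ctrl.move_l(h+u*d,vel=.01); ctrl.sleep(.15)
    f=np.mean([(ctrl.sleep(.02),ctrl.current_contact_force()-F0)[1] for _ in range(5)],0)
    x=(ctrl.current_tool_pos()-world(ch,np.zeros((1,3)))[0])@u
    print(round(d*1000,1),"plate x",round(1000*x+45,2),"push",round(-f@u,2),"Fz",round(f[2],2))
    if -f@u>8.0: break
st()
E
```

```text
t 22.14 pos [ 0.4958 -0.1166  0.0458] F [-2.79  0.94  1.95] w 0.102 g 30.0
False
9.5 plate x -58.83 push 1.65 Fz 3.08
10.0 plate x -58.43 push 1.81 Fz 4.04
10.5 plate x -57.94 push 2.03 Fz 4.53
11.0 plate x -57.62 push 2.59 Fz 3.37
11.5 plate x -57.28 push 3.45 Fz 3.64
12.0 plate x -57.01 push 4.14 Fz 3.15
12.5 plate x -56.69 push 4.4 Fz 2.7
13.0 plate x -56.36 push 5.22 Fz 2.97
13.5 plate x -56.09 push 5.64 Fz 2.39
14.0 plate x -55.75 push 6.54 Fz 2.08
14.5 plate x -55.41 push 7.08 Fz 2.0
15.0 plate x -55.11 push 7.46 Fz 1.86
15.5 plate x -54.79 push 8.59 Fz 1.37
t 28.88 pos [ 0.5091 -0.1182  0.0453] F [-11.55  -1.89   3.61] w 0.11 g 29.9
```

Contact with the gasket came at about 11 mm, and the slope since then matches the 3 N/mm foam, so the squeeze is about 2.3 mm. I add a little margin, check it is stable and sign off.

```bash
python3 - <<'E'
from sil import *
ch=np.load("ch.npy");u=np.array([np.cos(ch[2]),np.sin(ch[2]),0])
h=world(ch,np.array([[-.113,0,.0458]]))[0]
for d in(.016,.0165):
    ctrl.move_l(h+u*d,vel=.01); ctrl.sleep(.3)
    f=np.mean([(ctrl.sleep(.02),ctrl.current_contact_force())[1] for _ in range(5)],0);print("raw push",round(-f@u,2),f.round(2))
R=ctrl.current_eef_rot();print("rot err",np.round((R.T@Rd(ch[2])-np.eye(3)),4).tolist())
ctrl.sleep(1);st()
E
```

```text
raw push 11.76 [-11.97  -1.     2.85]
raw push 12.19 [-12.42  -1.04   2.22]
rot err [[-0.0, -0.0001, -0.0008], [0.0001, -0.0, 0.0063], [0.0008, -0.0063, -0.0]]
t 31.14 pos [ 0.5097 -0.1182  0.0451] F [-12.35  -0.56   2.43] w 0.104 g 29.9
```

```bash
python3 -c "
from bench import ctrl
print(ctrl.sign_off(), ctrl.current_t(), ctrl.current_contact_force())"
```

```text
the job is handed in; nothing more can be done
the job is handed in; nothing more can be done
```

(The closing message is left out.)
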